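# Load the dry bath block and lock it

### The job

Fit the loose aluminium tube block, holes up, into the rectangular pocket of the blue and white dry bath so that it sits flat on the pocket floor, then swing the locking lever with the red knob over the block until it is fully shut. Leave the timer, the white reagent bottle and the roll of green tape where they are, and let go of everything at the end.

Things in the scene. Friction and masses are not known exactly. Their poses are not given: they have to be found in the camera images.
- tube_block: Loose aluminium tube block, 60 (x) x 44 (y) x 56 (z) mm, about 0.26 kg, six 11 mm holes in its top. Starts upright on the bench. Origin: centre of its underside, z up, x along the 60 mm side; lowest 3 mm stepped in 1.75 mm all round. Fits either way round (half turn). Grip it across the 44 mm sides near the top: seated, its upper 31 mm stand above the bath's top.
- dry_bath: Dry bath fixed to the bench, blue with white top, 140 (x) x 110 (y) x 50 (z) mm. Origin: centre of its underside, z up, -x is its front (dark display). Pocket in the middle of its top: 64 mm along x, 48 along y, 25 deep (2 mm clearance a side). The lever's post (26 mm wide at the foot) stands at x = +50 mm, y = 0; a small steel stop, top 92 mm high, at x = -42, y = -11 mm.
- pocket_floor (a point): Centre of the pocket's floor, 25 mm above the bench and 25 mm below the bath's top; axes as the bath's. The seated block's origin lies here, with the block's x along the bath's x (either way).
- lock_lever (a joint): Angle of the steel lever about its upright post, rad. 0 = shut at its end stop, arm along the bath's -x over the block; grows as the knob swings out to the bath's +y side; limit 1.9, starts at 1.35 to 1.75. Friction only (0.6 N at the knob): stays where left. The 14 mm wide arm sweeps level, 83.5 to 92.5 mm above the bench, over a seated block's top (81 mm); a block not fully down stops it.
- lever_knob (a point): Middle of the upright red knob at the lever's free end, 104 mm above the bench; the knob is a 16 mm thick cylinder whose grip stands from 92.5 to 115.5 mm above the bench. It may be pinched from above or pushed from the side.
- lever_hinge (a point): Point on the lever's vertical hinge axis at the height of lever_knob, 108 mm from it.
- timer: White bench timer lying on the bench, 66 x 62 x 18 mm, bystander; origin at the centre of its underside.
- reagent_bottle: Small white bottle, 43 mm across, 81 mm tall, bystander; origin at the centre of its underside.
- label_tape: Roll of green tape lying flat, 61 mm across, 13 mm thick, bystander; origin at the centre of its underside.
Things that resemble listed ones, but are neither listed nor needed, are in the scene too. There is more than one size of the dry_bath; the one meant has the size given above.

How it is judged (in metres and radians):
On the way:
1. the block sits in the pocket, flat on its floor, while the lever is still open (horizontal distance between tube_block and pocket_floor below 0.005 m and z of tube_block in the frame of pocket_floor below 0.002 m and angle between tube_block's own z axis and vertical below 0.05 rad and value of joint lock_lever above 0.8 rad), for 0.2 s.
At the end, for the whole second after the job is handed in: The block rests in the pocket, holes up: its origin within 5 mm sideways of the pocket floor's centre and less than 2 mm above the floor, tilted less than 0.05 rad, its long side within 0.15 rad of the bath's, and at rest; the lever is within 0.1 rad of fully shut (horizontal distance between tube_block and pocket_floor below 0.005 m and z of tube_block in the frame of pocket_floor below 0.002 m and angle between tube_block's own z axis and vertical below 0.05 rad and angle between the x axis of tube_block and the x axis of dry_bath, either way round below 0.15 rad and value of joint lock_lever below 0.1 rad and linear speed of tube_block below 0.02 m/s); the robot touches nothing.
It fails at once if the timer is pushed more than 30 mm (distance of timer from where it was at the start of the episode above 0.03 m).
It fails at once if the reagent bottle is pushed more than 30 mm or tipped over (distance of reagent_bottle from where it was at the start of the episode above 0.03 m or angle between reagent_bottle's own z axis and vertical above 0.5 rad).
It fails at once if the tape roll is pushed more than 30 mm (distance of label_tape from where it was at the start of the episode above 0.03 m).
It also fails if it takes over 58 s, if anything falls off the work surface, if the arm or the gripper's body presses on something with over 40 N, if the wrist force passes 120 N, or if a joint passes its speed limit or range.

### The arm

A 7-joint arm with a two-finger parallel gripper is mounted at the origin on a cart in front of the work surface, level with it; the furniture and walls round the work are solid. World frame = base frame: x ahead of the robot, y to its left, z up, the work surface at z = 0. Lengths are in m, angles in degrees, forces in N, time in s.
With the tool pointing down it reaches from about 0.425 to 0.825 m from the base axis. Payload 3.6 kg.
Tool frame: the origin (TCP) lies midway between the tips of the shut fingers; the grasp point (between the pads) lies behind it (robot.pinch_z is the z of the grasp point in the tool frame, in m); z points along the fingers, y is the line along which they close (so a half turn about z gives the same grasp; the last joint's range is limited). The gripper opens to 93 mm and grips with 3 to 60 N. Pads are 15 mm wide; open, the fingers measure 128 mm over their backs; the gripper's body (75 mm by 188 mm) begins 65 mm behind the grasp point.
Start: joints at [66.377, 35.231, -0.722, 81.555, 0.464, 63.22, -2.315], TCP at [0.245, -0.602, 0.219] pointing down, gripper open.
Joint ranges: [-178.69, 178.69], [-17.37, 117.87], [-77.05, 75.6], [15.02, 138.74], [-78.02, 258.01], [0.78, 113.62], [-162.83, 162.83]. Speed limits (degrees/s): [159.86, 159.86, 180, 180, 180, 180, 180].

### API

Orientations are given as [roll, pitch, yaw] about the fixed x, y, z axes, in that order (R = Rz(yaw) Ry(pitch) Rx(roll)).
In Python, from bench import robot gives the robot as it stands. Calls block until the motion is done:
- robot.move_pose(position, orientation): joint-space move of the TCP to a pose.
- robot.line_to(position, max_speed=0.15, rotation=None): straight line of the TCP; rotation=None keeps the orientation; max_speed is the mean speed in m/s.
- robot.move_joints(angles): joint-space move.
- robot.open() and robot.grab(force=None): open the fingers fully, or close them until they stop; force is the grip in N (None keeps the last).
- robot.dwell(seconds).
- robot.inverse_kinematics(position, orientation): joint angles nearest the present ones, or None.
- robot.sense(): the state.
- robot.camera(name): name is "side" or "top"; returns a dict with "pixels" (400x640x3 uint8, red, green, blue), "depth" (400x640 float32, m along the optical axis (not along the pixel's ray), 0 where there is no reading), "camera_matrix" (3x3 intrinsics, pixels), "extrinsics" (4x4, takes a point from camera to world coordinates). Camera axes: x right, y up, looking along -z (the intrinsics and any distortion apply to the point x, -y, -z); pixel columns grow to the right and rows downward; lengths in m; the calibration is good to about 2 mm. A picture is of the moment at which its call begins.
A pose or a line that the arm cannot do raises robot.IKError and nothing moves.
- robot.hand_in(): hands the job in; it is judged then, once.
The state is a dict: "time": time; "q": joint angles; "joint_velocities": joint speeds; "effort": joint torques, N m; "eef_pos": TCP position; "orientation": TCP orientation; "wrist_force": force on the tool from outside, world axes, zero at the start; "moment": the same for the moment, N m; "gripper_width": finger opening in m; "grip_force": force on a finger pad.
Only numpy, scipy, OpenCV 4.12 (cv2) and the standard library are available. Lean on these libraries where they do the work, as an engineer would, in place of code of your own. Each camera call takes 0.05 s, during which the arm holds its last target. There are 200 camera calls.

## Working session

There is one attempt and no reset: what is moved stays moved. The work goes in short steps, each a Python script; the robot and the scene stay as the last script left them, time stands still between calls to the robot, and variables do not carry over. Pictures are saved under pics/ and viewed, at most 10 in all, crops included, and the job is handed in when it is done.

```bash
mkdir -p pics
cat > h.py <<'E'
import numpy as np, cv2
from bench import robot
def snap(n,tag):
    c=robot.camera(n); cv2.imwrite(f'pics/{tag}.png',c['pixels'][...,::-1]); np.savez(f'pics/{tag}.npz',**{k:c[k] for k in('pixels','depth','camera_matrix','extrinsics')}); 
    return c
def cloud(c):
    d=c['depth'];K=c['camera_matrix'];v,u=np.mgrid[:d.shape[0],:d.shape[1]]
    x=(u-K[0,2])/K[0,0]*d;y=(v-K[1,2])/K[1,1]*d
    P=np.stack([x,-y,-d,np.ones_like(d)],-1)@np.array(c['extrinsics']).T
    P=P[...,:3];P[d==0]=np.nan
    return P
E
python3 - <<'E'
from h import *
for n in('top','side'):
    c=snap(n,n+'0');print(n,list(c.keys()),np.round(c['extrinsics'],3).tolist(),np.round(c['camera_matrix'],1).tolist())
print(robot.pinch_z,robot.sense())
E
```

```text
top ['pixels', 'depth', 'camera_matrix', 'extrinsics'] [[0.019, 0.996, -0.086, 0.411], [-1.0, 0.018, -0.017, 0.207], [-0.016, 0.086, 0.996, 0.933], [0.0, 0.0, 0.0, 1.0]] [[377.1, 0.0, 325.5], [0.0, 377.1, 198.8], [0.0, 0.0, 1.0]]
side ['pixels', 'depth', 'camera_matrix', 'extrinsics'] [[-0.843, -0.407, 0.351, 0.843], [0.537, -0.619, 0.573, 0.775], [-0.016, 0.672, 0.741, 0.795], [0.0, 0.0, 0.0, 1.0]] [[388.6, 0.0, 323.4], [0.0, 388.6, 197.7], [0.0, 0.0, 1.0]]
-0.0188 {'time': 0.1, 'q': array([66.3765233 , 35.28570324, -0.72277235, 81.63035175,  0.46641328,
       63.22175795, -2.316112  ]), 'joint_velocities': array([ 0.07633145, -0.11890023,  0.08005977, -0.25243943,  0.10417397,
       -0.01559318, -0.09519493]), 'effort': array([ 6.16645866e-04, -4.60044587e+01,  2.09884504e-01, -1.66247070e+01,
       -6.11773040e-02,  1.69364596e-02,  1.11132304e-04]), 'eef_pos': array([ 0.2443297 , -0.60155975,  0.21758481]), 'orientation': array([-1.79865154e+02,  3.84457887e-03,  2.21084881e+01]), 'wrist_force': array([-0.0637988 ,  0.24895282,  0.2551864 ]), 'moment': array([-0.01652637, -0.00848648,  0.00443868]), 'grip_force': 0.0, 'gripper_width': 0.09292259825058297}
```

View pics/top0.png

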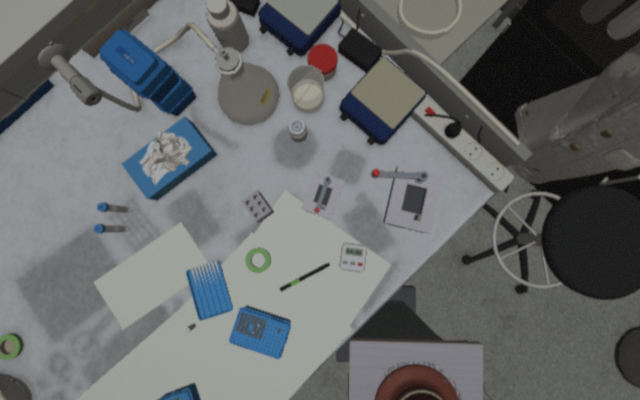

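View pics/side0.png

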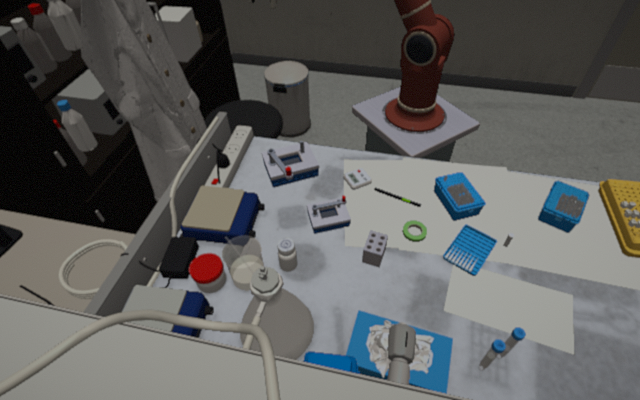

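Top view: two dry baths, the large one at about (408,203) with its lever's red knob at (376,173), and a smaller one at (323,195) with its knob at (317,210). The tube block is at (258,206), timer (352,257), tape (258,259), bottle (297,130). The other blue items, (262,330), (209,290) and (170,157), are racks or boxes. I'll measure the sizes and crop in close.

Run:
```python
from h import *
c=dict(np.load('pics/top0.npz'));P=cloud(c)
def box(u0,u1,v0,v1,z0,z1):
    Q=P[v0:v1,u0:u1].reshape(-1,3);Q=Q[(Q[:,2]>z0)&(Q[:,2]<z1)]
    r=cv2.minAreaRect(Q[:,:2].astype(np.float32)*1000);return len(Q),np.round(r[0],1),np.round(r[1],1),round(r[2],1),np.round(np.nanpercentile(Q[:,2],[5,50,95]),4)
print('big',box(375,445,160,240,.04,.06));print('small',box(300,340,170,220,.025,.055))
print('smallall',box(300,340,170,220,.02,.2));print('block',box(240,280,185,225,.045,.065))
print('timer',box(335,372,238,275,.01,.03)); print('bottle',box(285,310,115,145,.03,.1));print('tape',box(240,275,242,275,.006,.03))
print('lever',box(365,432,160,190,.08,.13))
a=cv2.resize(c['pixels'][160:245,235:445,::-1],None,fx=3.8,fy=3.8,interpolation=cv2.INTER_CUBIC)
s=np.load('pics/side0.npz')['pixels'][135:270,250:400,::-1]
s=cv2.resize(s,None,fx=1.9,fy=1.9,interpolation=cv2.INTER_CUBIC)
o=np.zeros((a.shape[0]+s.shape[0],800,3),np.uint8);o[:a.shape[0],:a.shape[1]]=a;o[a.shape[0]:,:s.shape[1]]=s
cv2.imwrite('pics/crop.png',o);print(o.shape)
```

```text
big (2050, array([491.9,  14.9]), array([110.6, 140.5]), 77.3, array([0.047 , 0.05  , 0.0526]))
small (899, array([499.5, 230.3]), array([77. , 97.7]), 72.5, array([0.0297, 0.0323, 0.0349]))
smallall (1088, array([499.4, 230. ]), array([77. , 97.9]), 72.0, array([0.0297, 0.0328, 0.0636]))
block (425, array([468.6, 385. ]), array([60.7, 44.2]), 37.2, array([0.0498, 0.0559, 0.0584]))
timer (688, array([351.1, 154. ]), array([61.4, 65.8]), 83.6, array([0.0123, 0.0155, 0.0184]))
bottle (317, array([651.6, 291.1]), array([38.7, 39.5]), 78.0, array([0.0407, 0.0796, 0.0827]))
tape (363, array([339.7, 385.4]), array([59.5, 60.6]), 27.9, array([0.0091, 0.0127, 0.0156]))
lever (405, array([540.5,  57.7]), array([126. ,  20.3]), 89.4, array([0.0893, 0.093 , 0.115 ]))
(579, 800, 3)
```

View pics/crop.png

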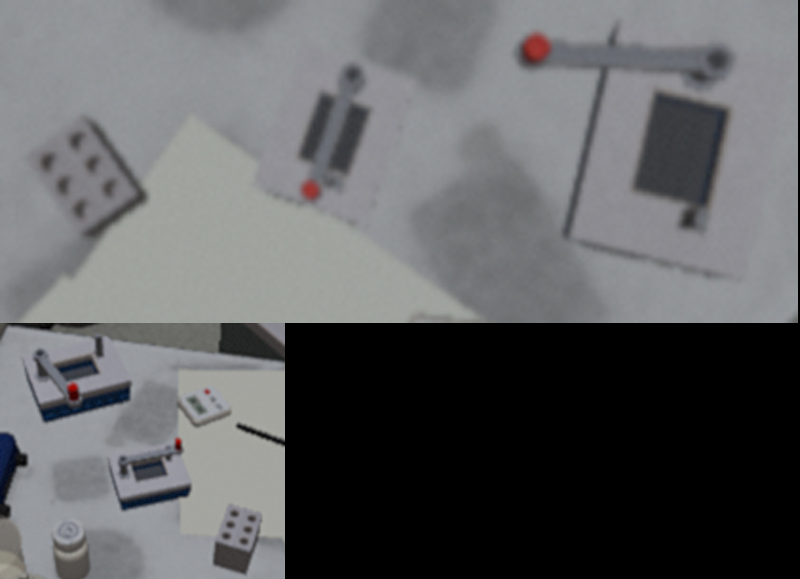

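The bath at (408,203) measures 140.5 x 110.6 mm with its top at 50 mm, so it is the right one; the decoy is 98 x 77 mm. Its pocket is clear and the lever is open on the left at about 1.35 rad. I'll refine the poses, check the path for tall objects, then move.

Run:
```python
from h import *
for n in('top','side'):
    c=dict(np.load(f'pics/{n}0.npz'));P=cloud(c);Q=P.reshape(-1,3);C=c['pixels'].reshape(-1,3).astype(int)
    def rect(m):
        r=cv2.minAreaRect(Q[m][:,:2].astype(np.float32)*1000);return m.sum(),np.round(r[0],1),np.round(r[1],1),round(r[2],1)
    near=lambda x,y,r:np.hypot(Q[:,0]-x,Q[:,1]-y)<r
    print(n,'block',rect(near(.469,.385,.06)&(Q[:,2]>.051)&(Q[:,2]<.062)))
    print('bath',rect(near(.492,.015,.1)&(Q[:,2]>.045)&(Q[:,2]<.055)))
    m=near(.492,.015,.14)&(C[:,0]>C[:,1]+60)&(Q[:,2]>.08);print('knob',np.round(np.median(Q[m],0),4))
    az=np.degrees(np.arctan2(Q[:,1],Q[:,0]));r=np.hypot(Q[:,0],Q[:,1])
    for a in range(-75,60,15):
        print(a,[round(float(np.percentile(Q[(abs(az-a)<7.5)&(r>lo)&(r<lo+.1),2],99)),3) if ((abs(az-a)<7.5)&(r>lo)&(r<lo+.1)).sum()>20 else None for lo in(.4,.5,.6,.7)])
for p,y in(((.469,.385,.2),37.2),((.469,.385,.029),37.2),((.492,.015,.2),-12.7),((.492,.015,.054),-12.7),((.469,.385,.2),-142.8),((.492,.015,.2),167.3)):
    print(p,y,robot.inverse_kinematics(p,[180,0,y]))
```

```text
top block (np.int64(397), array([468.6, 385. ]), array([60.7, 44.2]), 37.2)
bath (np.int64(2004), array([491.9,  14.9]), array([110.6, 140.5]), 77.3)
knob [0.5425 0.112  0.115 ]
-75 [-0.889, -0.889, -0.261, -0.26]
-60 [-0.89, -0.263, -0.258, -0.258]
-45 [-0.889, -0.29, -0.26, 0.038]
-30 [None, None, None, 0.074]
-15 [0.003, 0.043, 0.115, 0.116]
0 [0.083, 0.096, 0.104, 0.115]
15 [0.052, 0.115, 0.061, 0.103]
30 [0.031, 0.065, 0.062, 0.083]
45 [0.015, 0.057, 0.058, 0.063]
side block (np.int64(359), array([467.1, 386.5]), array([62.2, 44. ]), 36.3)
bath (np.int64(859), array([489.5,  16.4]), array([113.4, 141.4]), 76.8)
knob [0.5429 0.1153 0.1137]
-75 [None, None, 0.224, -0.26]
-60 [None, 0.249, 0.222, -0.257]
-45 [None, None, None, 0.07]
-30 [None, None, None, 0.097]
-15 [0.003, 0.042, 0.115, 0.115]
0 [0.088, 0.095, 0.104, 0.115]
15 [0.052, 0.114, 0.061, 0.104]
30 [0.018, 0.068, 0.031, 0.089]
45 [0.014, 0.057, 0.057, 0.057]
(0.469, 0.385, 0.2) 37.2 [ -14.09816302   39.61547979  -48.25909553   89.685189     31.62327743
   65.14817495 -122.21371589]
(0.469, 0.385, 0.029) 37.2 [ -35.92973895   44.84404709   -9.11684302   98.95219319   10.68752298
   37.0488867  -103.78691709]
(0.492, 0.015, 0.2) -12.7 [  -0.22880743   22.70918994   -5.66104878  108.42651218    2.8922937
   49.00004985 -110.05195187]
(0.492, 0.015, 0.054) -12.7 [  -7.86539904   35.71624015    5.30870315  117.08160494   -6.72183825
   27.48027745 -100.2817322 ]
(0.469, 0.385, 0.2) -142.8 [ -7.14819989  46.6843802  -65.88675813  89.47411852  43.95739989
  73.08576051  47.50375353]
(0.492, 0.015, 0.2) 167.3 [ 25.56375705  27.94418926 -43.68529173 107.6814507   23.65970859
  53.75943003  48.1860009 ]
```

Run:
```python
from h import *
robot.move_pose([.48,.10,.26],[180,0,-12.8])
robot.move_pose([.4681,.3855,.16],[180,0,37])
print(robot.sense()['q'])
robot.line_to([.4681,.3855,.029],max_speed=.12)
s=robot.sense();print(s['eef_pos'],s['orientation'],s['wrist_force'])
robot.grab(25)
s=robot.sense();print(s['time'],s['gripper_width'],s['grip_force'],s['wrist_force'])
robot.line_to([.4681,.3855,.17])
s=robot.sense();print(s['time'],s['q'],s['eef_pos'],s['orientation'],s['gripper_width'],s['wrist_force'])
snap('top','t1');c=snap('side','s1')
```

```text
[ -23.8988358    37.35262425  -29.22686686   92.78656478   21.2421081
   55.45314959 -113.52310698]
[0.46854712 0.38604628 0.02981573] [-1.79984526e+02 -1.00041089e-01  3.69977048e+01] [0.84107728 0.2033625  0.41487549]
5.95 0.04404004809589239 24.998061005026102 [-0.55338883 -0.48467196 -0.19031051]
7.0417 [ -23.7927998    36.87643285  -29.68781187   92.24491254   20.84740729
   56.62603896 -113.18784687] [0.46757713 0.38464268 0.16881117] [1.79971119e+02 1.48560864e-01 3.69987653e+01] 0.04374962584378631 [-0.23466686 -0.10145095 -3.12993249]
```

View pics/s1.png

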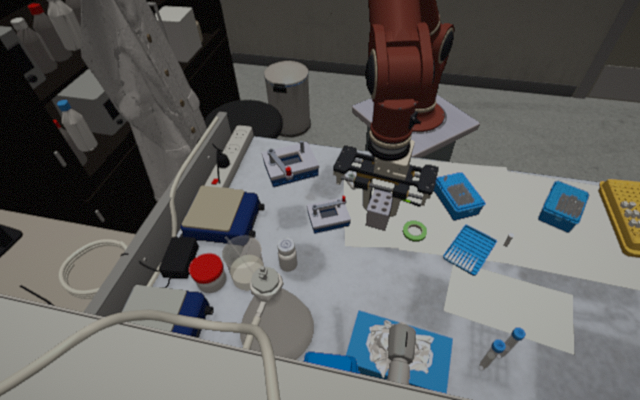

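The block is held upright, in the fingers at (378,205). Next I'll carry it to the pocket and lower it in steps, checking force.

Run:
```python
from h import *
B=np.array([.4913,.0153])
robot.move_pose([*B,.18],[180,0,-12.8])
robot.line_to([*B,.085],max_speed=.12); robot.dwell(.2)
s=robot.sense();print(s['time'],s['eef_pos'],s['orientation'],s['wrist_force'],s['moment'])
for z in(.078,.074,.070,.065,.060,.0565):
    robot.line_to([*B,z],max_speed=.04)
    s=robot.sense();print(z,s['eef_pos'].round(4),s['wrist_force'].round(1),s['moment'].round(2))
    if s['wrist_force'][2]>8: break
snap('side','s2');snap('top','t2')
i=np.load('pics/s2.npz')['pixels'][120:220,230:350,::-1];cv2.imwrite('pics/s2c.png',cv2.resize(i,None,fx=5,fy=5,interpolation=cv2.INTER_CUBIC))
```

```text
9.6667 [0.49182455 0.01530491 0.08569396] [-1.79976623e+02 -8.90999878e-02 -1.28080551e+01] [ 0.64005963 -0.24469508 -2.37902921] [-0.00626913  0.02859818  0.05278934]
0.078 [0.491  0.0152 0.0777] [ 0.   1.3 -2.7] [ 0.03  0.03 -0.02]
0.074 [0.4911 0.0153 0.0737] [-0.2 -0.4 -2.1] [ 0.02 -0.   -0.03]
0.07 [0.4911 0.0153 0.0697] [ 0.1  0.7 -3. ] [0.07 0.05 0.03]
0.065 [0.491  0.0153 0.0647] [ 0.3 -0.4 -2.7] [ 0.02  0.01 -0.07]
0.06 [0.491  0.0153 0.0597] [-0.7 -0.2 -2.5] [0.02 0.01 0.05]
0.0565 [0.4911 0.0153 0.0563] [-0.4 -0.5 -2.5] [0.05 0.02 0.06]
```

View pics/s2c.png

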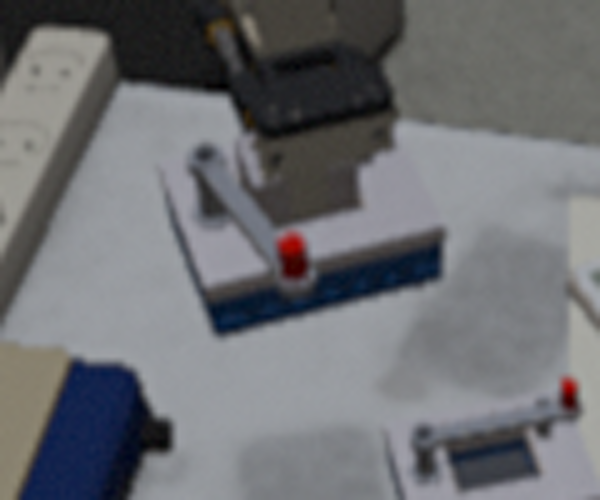

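The block went in with no contact force and is now 1.5 mm above the floor. I'll lower it onto the floor, release, back off and check it.

Run:
```python
from h import *
B=[.4913,.0153]
robot.line_to([*B,.0543],max_speed=.03)
s=robot.sense();print(s['eef_pos'].round(4),s['wrist_force'].round(1))
robot.open();robot.dwell(.3)
robot.line_to([*B,.2],max_speed=.2)
robot.move_pose([.47,.22,.22],[180,0,89])
print(robot.sense()['time'],robot.sense()['q'].round(0))
for n in('top','side'):
    c=snap(n,n[0]+'3');P=cloud(c);Q=P.reshape(-1,3);C=c['pixels'].reshape(-1,3).astype(int)
    near=lambda x,y,r:np.hypot(Q[:,0]-x,Q[:,1]-y)<r
    m=near(.492,.015,.045)&(Q[:,2]>.07)&(Q[:,2]<.088);r=cv2.minAreaRect(Q[m][:,:2].astype(np.float32)*1000)
    print(r,np.percentile(Q[m][:,2],[10,50,90]))
    m=near(.492,.015,.14)&(C[:,0]>C[:,1]+60)&(Q[:,2]>.09);print('knob',m.sum(),np.round([Q[m].min(0),Q[m].max(0)],4).tolist())
i=np.load('pics/s3.npz')['pixels'][120:220,230:350,::-1];cv2.imwrite('pics/s3c.png',cv2.resize(i,None,fx=5,fy=5,interpolation=cv2.INTER_CUBIC))
```

```text
[0.4912 0.0153 0.0542] [-0.4 -0.3 -2.9]
14.7833 [  4.  30. -48. 102.  26.  59. -55.]
((521.7885131835938, 3.1512985229492188), (37.91831588745117, 16.099271774291992), 59.95347595214844) [0.07829621 0.08045498 0.08295703]Traceback (most recent call last):
  File "<stdin>", line 14, in <module>
    return umr_minimum(a, axis, None, out, keepdims, initial, where)
ValueError: zero-size array to reduction operation minimum which has no identity
```

Run:
```python
from h import *
for n in('side',):
    c=snap(n,n[0]+'3');P=cloud(c);Q=P.reshape(-1,3);C=c['pixels'].reshape(-1,3).astype(int)
    near=lambda x,y,r:np.hypot(Q[:,0]-x,Q[:,1]-y)<r
    m=near(.492,.015,.045)&(Q[:,2]>.07)&(Q[:,2]<.088);r=cv2.minAreaRect(Q[m][:,:2].astype(np.float32)*1000)
    if m.sum():print(r,np.percentile(Q[m][:,2],[10,50,90]))
    m=near(.492,.015,.14)&(C[:,0]>C[:,1]+60)&(Q[:,2]>.09);print('knob',m.sum())
cv2.imwrite('pics/s3c.png',c['pixels'][60:320,130:500,::-1])
```

```text
((483.9156799316406, 17.62459945678711), (49.44047546386719, 71.83130645751953), 78.32872772216797) [0.07281449 0.07958606 0.08191641]
knob 22
```

View pics/s3c.png

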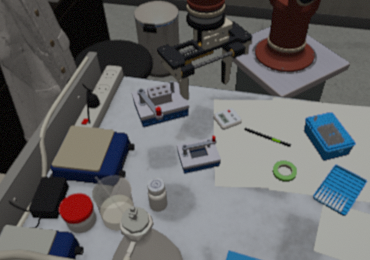

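The block is sitting in the pocket at (160,90) in the crop, with its top at about 81 mm, and the lever is still open. Next I'll pinch the knob and swing it shut.

Run:
```python
from h import *
H=np.array([.5401,.0042])
def at(a): return H+.108*np.array([np.cos(np.radians(a)),np.sin(np.radians(a))])
Z=.098
robot.move_pose([*at(88.7),.19],[180,0,88.7])
robot.line_to([*at(88.7),Z],max_speed=.1)
print(robot.sense()['time'],robot.sense()['wrist_force'].round(1))
robot.grab(8); s=robot.sense();print(s['gripper_width'],s['grip_force'],s['wrist_force'].round(1))
for a in np.linspace(88.7,167.2,11)[1:]:
    robot.line_to([*at(a),Z],max_speed=.08,rotation=[180,0,a])
    s=robot.sense();print(round(a,1),s['time'],s['eef_pos'].round(4),s['wrist_force'].round(1),round(s['gripper_width'],4))
    if np.abs(s['wrist_force']).max()>20: break
```

```text
16.5417 [0.3 0.6 0.2]
0.01569229424474708 8.000018745660782 [ 0.5 -0.2 -0.2]
96.6 18.05 [0.5277 0.1116 0.098 ] [-0.3  0.8 -0.2] 0.016
104.4 18.3833 [0.5135 0.1091 0.098 ] [ 0.1  1.7 -1.5] 0.0153
112.2 18.7167 [0.4995 0.1047 0.098 ] [-1.4  2.  -1.3] 0.0155
120.1 19.05 [0.4861 0.0983 0.098 ] [-2.   2.9 -1.4] 0.0159
128.0 19.3833 [0.4737 0.09   0.098 ] [-2.6  2.6 -0.2] 0.0157
135.8 19.7167 [0.4625 0.0801 0.098 ] [-3.2  2.9 -0.6] 0.0155
143.6 20.05 [0.4527 0.0684 0.098 ] [-4.1  2.8  1.1] 0.0157
151.5 20.3833 [0.4446 0.0554 0.0979] [-4.8  2.   2.7] 0.0158
159.4 20.7167 [0.4385 0.0413 0.0978] [-5.9  1.4  2.8] 0.0153
167.2 21.05 [0.4346 0.0275 0.0978] [-4.1  1.   1.8] 0.0157
```

Run:
```python
from h import *
H=np.array([.5401,.0042])
def at(a): return H+.107*np.array([np.cos(np.radians(a)),np.sin(np.radians(a))])
for a in(168.2,169.2,170.2,171.2):
    robot.line_to([*at(a),.098],max_speed=.03,rotation=[180,0,a]);robot.dwell(.1)
    s=robot.sense();print(a,s['eef_pos'].round(4),s['wrist_force'].round(1))
    if s['wrist_force'][1]>5: break
robot.open();robot.dwell(.2)
p=robot.sense()['eef_pos'];robot.line_to([p[0],p[1],.22],max_speed=.2)
robot.move_pose([.35,.38,.3],[180,0,150])
s=robot.sense();print(s['time'],s['wrist_force'].round(1))
c=snap('top','t4');d=snap('side','s4')
for c in(c,d):
    P=cloud(c);Q=P.reshape(-1,3);C=c['pixels'].reshape(-1,3).astype(int)
    m=(np.hypot(Q[:,0]-.492,Q[:,1]-.015)<.14)&(C[:,0]>C[:,1]+60)&(Q[:,2]>.09);k=np.median(Q[m],0) if m.any() else np.nan*np.zeros(3)
    print('knob',k,'angle',np.degrees(np.arctan2(k[1]-H[1],k[0]-H[0])))
    m=(np.hypot(Q[:,0]-.492,Q[:,1]-.015)<.045)&(Q[:,2]>.07)&(Q[:,2]<.083);print(m.sum(),np.percentile(Q[m][:,2],50) if m.any() else 0,cv2.minAreaRect(Q[m][:,:2].astype(np.float32)*1000) if m.any() else 0)
f=lambda x:cv2.resize(x,None,fx=3,fy=3,interpolation=cv2.INTER_CUBIC)
t=np.load('pics/t4.npz')['pixels'][100:290,300:560,::-1];x=np.load('pics/s4.npz')['pixels'][120:310,230:490,::-1]
cv2.imwrite('pics/fin.png',cv2.resize(np.hstack([t,x]),(800,292),interpolation=cv2.INTER_CUBIC))
```

```text
168.2 [0.4347 0.0273 0.0978] [-6.5  3.1  0.2]
169.2 [0.4348 0.0272 0.0979] [-4.5  6.4 -1.8]
25.3917 [-0.5 -1.5 -0.5]
knob [0.43480078 0.02908293 0.11537121] angle 166.70450697200175
280 0.08029105209416881 ((498.1456604003906, 14.048685073852539), (45.09759521484375, 73.72445678710938), 76.96541595458984)
knob [0.43596188 0.0313805  0.11448433] angle 165.37189833853387
181 0.07894700097516882 ((498.3780822753906, 15.865947723388672), (47.53596496582031, 76.74420928955078), 78.09686279296875)
```

View pics/fin.png

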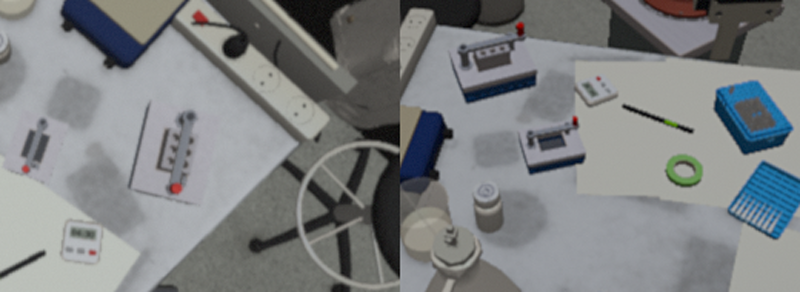

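The lever lies along the bath's axis over the block, knob at (176,187) in the left half. It was against its end stop, within about 0.02 rad of shut. The timer, bottle and tape haven't moved.

```bash
python3 -c "
from bench import robot
print(robot.hand_in())"
```

```text
the job is handed in; nothing more can be done
None
```

The tube block is seated flat in the 140 x 110 mm bath's pocket, the lever is shut against its end stop, the gripper is open and clear, and I handed the job in at about 25 s; no verdict came back.

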